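Comb loose steel rods into the grooves of a storage tray

ROBOT

A 6-joint arm with a two-finger parallel gripper is mounted at the origin on a cart in front of the work surface, level with it; the furniture and walls round the work are solid. World frame = base frame: x ahead of the robot, y to its left, z up, the work surface at z = 0. Lengths are in m, angles in degrees, forces in N, time in s.
With the tool pointing down it reaches from about 0.4 to 0.825 m from the base axis. Payload 7 kg.
Tool frame: the origin (TCP) lies midway between the tips of the shut fingers; the grasp point (between the pads) lies 19 mm behind it; z points along the fingers, y is the line along which they close (so a half turn about z gives the same grasp; the last joint's range is limited). The gripper opens to 88 mm and grips with 3 to 60 N. Pads are 19 mm wide; open, the fingers measure 130 mm over their backs; the gripper's body (78 mm by 193 mm) begins 47 mm behind the grasp point.
Start: joints at [93.398, 20.546, 0.682, 0, -70.136, -16.507], TCP at [0.153, 0.657, 0.227] pointing down, gripper open.
Joint ranges: [-176.03, 176.03], [-82.01, 121.73], [-58.28, 71.71], [-173.87, 95.51], [-174.79, -0.11], [-173.66, 173.66]. Speed limits (degrees/s): [136.94, 136.94, 172.46, 180, 180, 180].

INTERFACE

Orientations are given as a 3x3 rotation matrix whose columns are the frame's x, y, z axes.
In Python, from rig import robot gives the robot as it stands. Calls block until the motion is done:
- robot.goto(position, orientation): joint-space move of the TCP to a pose.
- robot.servo_line(position, ori=None, speed=0.15): straight line of the TCP; ori=None keeps the orientation; speed is the mean speed in m/s.
- robot.movej(angles): joint-space move.
- robot.move_gripper(opening): opening from 0.0 (shut) to 1.0 (fully open); the grip force is fixed at half the most; returns when the fingers have stopped.
- robot.dwell(seconds).
- robot.ik(position, orientation): joint angles nearest the present ones, or None.
- robot.grab_frame(name): name is "side" or "top" or "wrist"; returns (picture, depth): 480x640x3 uint8, red, green, blue; 480x640 float32, m along the optical axis (not along the pixel's ray), 0 where there is no reading.
- robot.camera_info(name): a dict with "vfov" (degrees; the focal length in pixels is half the picture's height over the tangent of half this angle, whatever the lens; pixels are square), "cx", "cy" (the principal point, pixels), "k1" (the pictures are not rectified: a ray, as slopes to the right and down, at radius r is drawn at 1 + k1 r^2 times it, then the intrinsics apply), "view" (4x4, takes a point from world to camera coordinates); the wrist camera has in their place "T_tool_cam" (4x4, takes a point from camera to tool coordinates, whose origin is the TCP and whose axes are the flange's). Camera axes: x right, y down, z forward; pixel columns grow to the right and rows downward; lengths in m; the calibration is good to about 2 mm. A picture is of the moment at which its call begins: read the wrist's pose just before it. camera_info takes no time and is no camera call.
A pose or a line that the arm cannot do raises robot.Unreachable and nothing moves.
- robot.job_done(): hands the job in; it is judged then, once.
Readings, each from a call of its own:
- robot.read_t(): time.
- robot.read_qpos(): joint angles.
- robot.read_qvel(): joint speeds.
- robot.read_effort(): joint torques, N m.
- robot.read_position(): TCP position.
- robot.read_tcp_rot(): TCP orientation.
- robot.read_force(): force on the tool from outside, world axes, zero at the start.
- robot.read_ft_torque(): the same for the moment, N m.
- robot.read_grip_width(): opening from 0.0 (shut) to 1.0 (fully open).
- robot.read_finger_force(): force on a finger pad.
Only numpy, scipy, OpenCV 4.12 (cv2) and the standard library are available. Lean on these libraries where they do the work, as an engineer would, in place of code of your own. Each camera call takes 0.05 s, during which the arm holds its last target. There are 200 camera calls.

TASK

Take the rake from its rest and comb it across the grooved tray, its teeth riding lightly on the ridges of the springy deck all the way along the stroke, until all three loose steel rods lie down in grooves, parallel to them; then set the rake upright back in the notches of its rest. Press gently: never drive the deck down to its stop, do not touch the rods with the fingers, and leave the vials, ring, beaker and stoppers around undisturbed.

Things in the scene. Friction and masses are not known exactly. Their poses are not given: they have to be found in the camera images.
- tray: Aluminium tray fixed to the bench, 188 (x) x 125 (y) x 38 mm high, walls 5 mm thick; origin under its centre, z up. Inside, a white deck with ten round-topped ridges, 6 mm wide, along tray y, at tray x = -81 to +81 mm every 18 mm: nine grooves 12 mm wide and 10.6 mm deep between them. Ridge tops at z = 30.6 mm, groove floors at 20 mm.
- deck (a point): Centre of the tray's deck at ridge-top height (z = 30.6 mm, deck not pressed); a point of the fixed tray, axes as the tray's. The deck is sprung: it begins to give at about 2 N downward, then sinks 1 mm for each 3 N, and meets its hard stop 3 mm down at about 11 N.
- rod_1: Steel rod with round ends, 10 mm thick, 100 mm long, 20 to 42 g, the one at tray x about +22 mm; origin at its centre, y along its length. At first it lies askew on the ridge tops (centre at tray z = 36 mm), 14 to 26 degrees off the grooves. Down in a groove its centre is at tray z = 25 mm, its top just below the ridge tops, so that the rake passes over it.
- rod_2: Steel rod with round ends, 10 mm thick, 100 mm long, 20 to 42 g, the middle one, tray x about -2 mm; origin at its centre, y along its length. At first it lies askew on the ridge tops (centre at tray z = 36 mm), 14 to 26 degrees off the grooves. Down in a groove its centre is at tray z = 25 mm, its top just below the ridge tops, so that the rake passes over it.
- rod_3: Steel rod with round ends, 10 mm thick, 100 mm long, 20 to 42 g, the one at tray x about -26 mm; origin at its centre, y along its length. At first it lies askew on the ridge tops (centre at tray z = 36 mm), 14 to 26 degrees off the grooves. Down in a groove its centre is at tray z = 25 mm, its top just below the ridge tops, so that the rake passes over it.
- rake: Hand rake, 180 g, hanging upright in its rest. Origin at the centre of its crossbar's underside, z up, y along the crossbar. Crossbar: steel, 12 (x) x 140 (y) x 10 mm (z 0 to 10). On it a grey grip block 18 (x) x 36 (y) x 50 mm (z 10 to 60), to be gripped across its 18 mm, along rake x.
- rake_sleeve (a point): Bottom of the rake's 16 mm sleeve, 30 mm below its origin. Out of it a stem carries the head, 24 (x) x 92 (y) x 24 mm: seven flat-footed teeth 24 mm long along x, 14 mm apart, whose straight front pushes rods. The stem is clamped firmly at another length each time: the feet are 70 to 100 mm below the rake's origin; it is not reported and must be felt.
- rest: Rake rest fixed to the bench, aluminium, base 60 (x) x 150 (y) mm; two posts at y = +-63 mm, inner faces 116 mm apart, each with an upward notch: floor at z = 115 mm, about 16 mm wide there, 30 mm at its mouth (z = 133 mm). Origin under its centre. Home, the crossbar lies in both notches along rest y, either way round; the rake goes in and out straight down and up.
- vial_white: small clear sample vial with white cap, 24x24x43 mm, loose; origin at the centre of its underside. Not to be disturbed.
- bk_vial_2: small vial with black cap, 18x18x34 mm, loose; origin at the centre of its underside. Not to be disturbed.
- vial_6: sample vial with pale cap, 26x25x58 mm, loose; origin at the centre of its underside. Not to be disturbed.
- frost_cap: frosted stopper standing up, 29x29x43 mm, loose; origin at the centre of its underside. Not to be disturbed.
- cork_ring_5: cork flask ring, 86x85x30 mm, loose; origin at the centre of its underside. Not to be disturbed.
- beaker: small glass beaker, 49x49x56 mm, loose; origin at the centre of its underside. Not to be disturbed.
- white_septum: white rubber stopper, 30x30x30 mm, loose; origin at the centre of its underside. Not to be disturbed.

How it is judged:
By the outcome, as a careful person would: the job done as asked, in the order asked, and still so for the second after the job is handed in, with the robot touching nothing.
It also fails if it takes over 67 s, if anything falls off the work surface, if the arm or the gripper's body presses on something with over 40 N, if the wrist force passes 120 N, or if a joint passes its speed limit or range.

## Working session

There is one attempt and no reset: what is moved stays moved. The work goes in short steps, each a Python script; the robot and the scene stay as the last script left them, time stands still between calls to the robot, and variables do not carry over. Pictures are saved under pics/ and viewed, at most 10 in all, crops included, and the job is handed in when it is done.

```bash
ls; mkdir -p pics; cat > h.py <<'E'
import numpy as np, cv2
from rig import robot
def info(n):
    i=robot.camera_info(n); f=240/np.tan(np.radians(i['vfov']/2)); return i,f
def grab(n,fn=None):
    if n=='wrist':
        p=np.array(robot.read_position()); R=np.array(robot.read_tcp_rot())
    im,d=robot.grab_frame(n); i,f=info(n)
    if n=='wrist':
        T=np.eye(4);T[:3,:3]=R;T[:3,3]=p; C=T@np.array(i['T_tool_cam'])
    else: C=np.linalg.inv(np.array(i['view']))
    if fn: cv2.imwrite('pics/'+fn,cv2.cvtColor(im,cv2.COLOR_RGB2BGR))
    return im,d,C
def slopes(n,uv):
    i,f=info(n); uv=np.asarray(uv,float).reshape(-1,1,2)
    K=np.array([[f,0,i['cx']],[0,f,i['cy']],[0,0,1]])
    return cv2.undistortPoints(uv,K,np.array([i['k1'],0,0,0,0.]),None).reshape(-1,2)
def cloud(n,d,C):
    v,u=np.mgrid[:480,:640]; s=slopes(n,np.c_[u.ravel(),v.ravel()])
    z=d.ravel(); P=np.c_[s*z[:,None],z]@C[:3,:3].T+C[:3,3]; P[z==0]=np.nan
    return P.reshape(480,640,3)
def ray_at(n,uv,C,h):
    s=slopes(n,uv); D=np.c_[s,np.ones(len(s))]@C[:3,:3].T; o=C[:3,3]
    return o+D*((h-o[2])/D[:,2])[:,None]
E
python3 - <<'E'
from h import *
for n in('top','side'):
    im,d,C=grab(n,n+'0.png'); np.savez('pics/'+n+'0.npz',im=im,d=d,C=C); print(n,C.round(3).tolist(),info(n))
print(robot.read_t(),robot.read_tcp_rot(),robot.read_force(),robot.camera_info('wrist'))
E
```

```text
pics
top [[-0.01, -0.998, 0.065, 0.409], [-1.0, 0.011, 0.01, -0.01], [-0.011, -0.065, -0.998, 1.228], [0.0, 0.0, 0.0, 1.0]] ({'vfov': 49.34909073391699, 'cx': 320.1374075309046, 'cy': 238.88333366560022, 'k1': -0.1313699099287699, 'view': array([[-0.0101969 , -0.99988691, -0.01105438,  0.00782   ],
       [-0.99781868,  0.01089563, -0.06510896,  0.4883604 ],
       [ 0.06522204,  0.01036636, -0.99781693,  1.19843286],
       [ 0.        ,  0.        ,  0.        ,  1.        ]])}, np.float64(522.4086456563995))
side [[0.903, -0.333, 0.271, 0.226], [-0.429, -0.701, 0.57, -0.601], [0.0, -0.631, -0.776, 0.908], [0.0, 0.0, 0.0, 1.0]] ({'vfov': 56.778080674927786, 'cx': 315.2774044198892, 'cy': 241.76538483933498, 'k1': -0.03470718500279268, 'view': array([[ 9.03279950e-01, -4.29051487e-01,  3.92901626e-04,
        -4.62942979e-01],
       [-3.32694089e-01, -7.00996860e-01, -6.30807455e-01,
         2.26707656e-01],
       [ 2.70924299e-01,  5.69665010e-01, -7.75939302e-01,
         9.85942884e-01],
       [ 0.00000000e+00,  0.00000000e+00,  0.00000000e+00,
         1.00000000e+00]])}, np.float64(444.0737217017094))
0.1 [[ 9.73918862e-01 -2.26896492e-01 -1.82043189e-04]
 [-2.26896507e-01 -9.73917729e-01 -1.49421885e-03]
 [ 1.61737926e-04  1.49655289e-03 -9.99998867e-01]] [-0.03182591  0.77400179 -0.41226151] {'vfov': 67.1192998072019, 'cx': 320.46643392873233, 'cy': 241.68020948104274, 'k1': -0.03536369569968681, 'T_tool_cam': array([[ 2.69151834e-04, -9.51798170e-01, -3.06724912e-01,
         8.31697685e-02],
       [ 9.99999936e-01,  1.83811026e-04,  3.07118252e-04,
         9.56610969e-04],
       [-2.35935169e-04, -3.06724975e-01,  9.51798158e-01,
        -1.57222980e-01],
       [ 0.00000000e+00,  0.00000000e+00,  0.00000000e+00,
         1.00000000e+00]])}
```

View pics/top0.png

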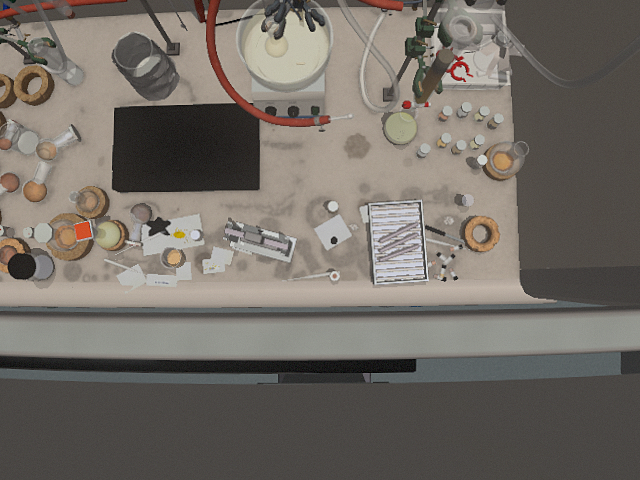

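View pics/side0.png

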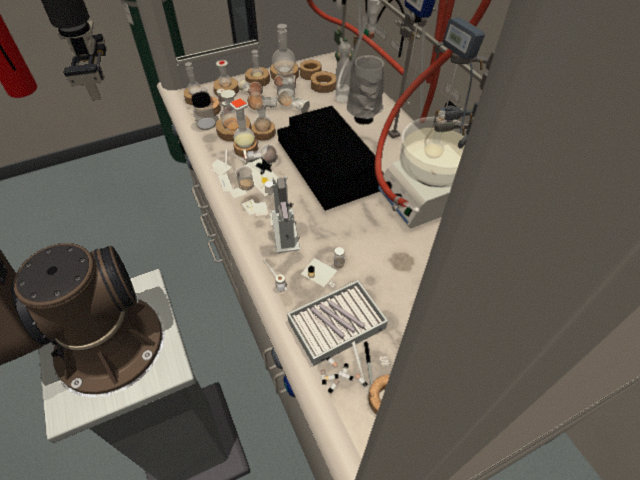

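```bash
python3 - <<'E'
from h import *
for n,pts in(('top',{'base':(323,452),'edge':(320,295),'tray':[(369,202),(423,201),(428,283),(375,286)],'rest':[(228,222),(296,238),(291,262),(224,246)],'bench':(300,170),'vw':(332,206),'bk':(334,240),'ring':(482,233),'vial':(466,200),'a':(335,276)}),):
    z=np.load(f'pics/{n}0.npz'); P=cloud(n,z['d'],z['C'])
    for k,p in pts.items():
        for q in np.atleast_2d(p): print(k,q,P[q[1],q[0]].round(3))
    Z=P[...,2]
    im=z['im'][180:300,200:520]; cv2.imwrite('pics/top_crop.png',cv2.cvtColor(cv2.resize(im,(800,300),interpolation=cv2.INTER_CUBIC),cv2.COLOR_RGB2BGR))
E
```

```text
base [323 452] [ 0.341 -0.008  1.029]
edge [320 295] [ 0.358  0.004 -0.   ]
tray [369 202] [ 0.576 -0.114 -0.   ]
tray [423 201] [ 0.577 -0.243 -0.002]
tray [428 283] [ 0.383 -0.249  0.004]
tray [375 286] [ 0.377 -0.124  0.002]
rest [228 222] [0.519 0.196 0.133]
rest [296 238] [0.492 0.059 0.007]
rest [291 262] [0.436 0.072 0.003]
rest [224 246] [ 0.475  0.231 -0.002]
bench [300 170] [ 0.656  0.049 -0.007]
vw [332 206] [ 0.56  -0.025  0.056]
bk [334 240] [ 0.484 -0.029  0.032]
ring [482 233] [ 0.499 -0.383 -0.001]
vial [466 200] [ 0.573 -0.335  0.042]
a [335 276] [ 0.402 -0.03   0.04 ]
```

View pics/top_crop.png

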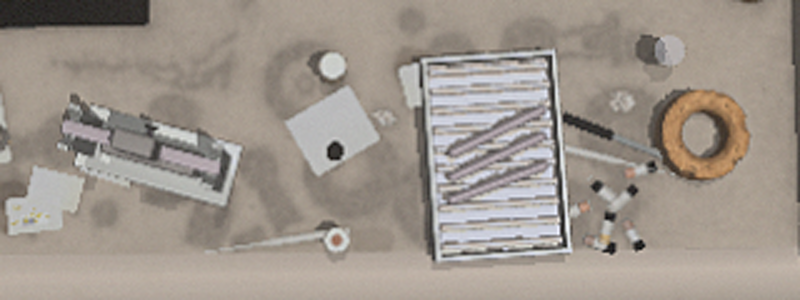

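```bash
cat >> h.py <<'E'
def down(yaw):  # tool y axis at world angle yaw (deg), tool z down
    a=np.radians(yaw); y=np.array([np.cos(a),np.sin(a),0]); z=np.array([0,0,-1.]); return np.c_[np.cross(y,z),y,z]
E
python3 - <<'E'
from h import *
rest=np.array([.478,.145])
for yaw in(15,195):
    for p in([.478,.145,.3],[.478,-.18,.3],[.41,-.18,.14],[.55,-.18,.14]):
        q=robot.ik(p,down(yaw if p[1]>0 else yaw-15)); print(yaw,p,None if q is None else np.round(q))
E
```

```text
15 [0.478, 0.145, 0.3] [ 39.   1. -14.   0. -75. 156.]
15 [0.478, -0.18, 0.3] None
15 [0.41, -0.18, 0.14] None
15 [0.55, -0.18, 0.14] None
195 [0.478, 0.145, 0.3] [ 39.   1. -14.   0. -75. -24.]
195 [0.478, -0.18, 0.3] [  1.   2. -13.   0. -75.  -1.]
195 [0.41, -0.18, 0.14] [  2.   3. -34.   0. -53.  -2.]
195 [0.55, -0.18, 0.14] [  1.  16. -18.   0. -56.  -1.]
```

```bash
python3 - <<'E'
from h import *
for k,(p,yaw) in enumerate([([.478,.145,.33],195),([.45,.10,.33],195),([.478,-.182,.26],180),([.478,-.24,.30],180)]):
    try: robot.goto(p,down(yaw))
    except robot.Unreachable: print('unreach',k); continue
    im,d,C=grab('wrist',f'w{k}.png'); np.savez(f'pics/w{k}.npz',im=im,d=d,C=C); P=cloud('wrist',d,C)
    if k<2:
        b=np.abs(P[...,:2]-[.478,.145]).max(-1)<.12
        m=b&(P[...,2]>.15)&(P[...,2]<.21); Q=P[m]
        print(k,'block',m.sum(),Q.mean(0).round(4),Q.min(0).round(3),Q.max(0).round(3)); 
        top=Q[Q[:,2]>np.percentile(Q[:,2],60)-.004]; print(cv2.minAreaRect((top[:,:2]*1000).astype(np.float32)),np.median(top[:,2]))
        print(np.histogram(P[b][:,2],np.arange(-.01,.2,.01)))
print(robot.read_t())
E
python3 -c "
import cv2,numpy as np
cv2.imwrite('pics/c1.png',np.hstack([cv2.resize(cv2.imread(f'pics/w{k}.png'),(400,300),interpolation=cv2.INTER_AREA) for k in(0,2)]))"
```

```text
0 block 898 [0.4854 0.1345 0.1719] [0.473 0.118 0.15 ] [0.498 0.155 0.176]
((485.09625244140625, 136.58168029785156), (36.040611267089844, 18.042081832885742), 74.32697296142578) 0.17371025427818937
(array([18398,  8941,    33,    33,    43,   478,   189,    47,    51,
          49,   149,    62,   235,  1278,   260,    49,    54,    63,
         781,     0]), array([-0.01,  0.  ,  0.01,  0.02,  0.03,  0.04,  0.05,  0.06,  0.07,
        0.08,  0.09,  0.1 ,  0.11,  0.12,  0.13,  0.14,  0.15,  0.16,
        0.17,  0.18,  0.19]))
1 block 838 [0.4846 0.1332 0.1716] [0.472 0.118 0.15 ] [0.498 0.154 0.177]
((485.0147705078125, 136.34226989746094), (35.89957046508789, 17.998750686645508), 74.00081634521484) 0.17376098214223834
(array([17060,  8396,    40,    51,    49,   352,   165,    77,    80,
         100,   182,   103,   261,  1111,   257,    60,    61,    75,
         702,     0]), array([-0.01,  0.  ,  0.01,  0.02,  0.03,  0.04,  0.05,  0.06,  0.07,
        0.08,  0.09,  0.1 ,  0.11,  0.12,  0.13,  0.14,  0.15,  0.16,
        0.17,  0.18,  0.19]))
4.3333
```

View pics/c1.png

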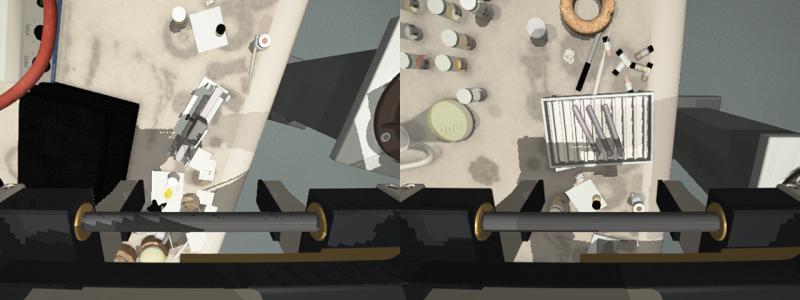

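```bash
python3 - <<'E'
from h import *
for k in(2,3):
    z=np.load(f'pics/w{k}.npz'); P=cloud('wrist',z['d'],z['C'])
    b=(np.abs(P[...,0]-.478)<.115)&(np.abs(P[...,1]+.182)<.085)
    m=b&(P[...,2]>.030)&(P[...,2]<.048); 
    m=cv2.morphologyEx(m.astype(np.uint8),cv2.MORPH_OPEN,np.ones((2,2)))>0
    Q=P[m]; r=cv2.minAreaRect((Q[:,:2]*1000).astype(np.float32)); print(k,m.sum(),r)
    c=np.array(r[0])/1000; 
    ang=r[2] if r[1][0]>r[1][1] else r[2]-90
    a=np.radians(ang); R=np.array([[np.cos(a),np.sin(a)],[-np.sin(a),np.cos(a)]])
    L=(P[...,:2]-c)@R.T
    inn=b&(np.abs(L)<[.085,.056]).all(-1); print('deck zpct',np.percentile(P[inn][:,2],[10,30,50,70,90,99]))
    rim=b&(np.abs(L[...,0])<.094)&(np.abs(L[...,1])>.058)&(np.abs(L[...,1])<.062); print('rim',np.median(P[rim][:,2]), 'ang',ang)
    # ortho picture of interior height
    H=np.zeros((60,90));
    for l,h in zip(L[inn],P[inn][:,2]):
        i=int((l[1]+.06)*500);j=int((l[0]+.09)*500);H[i,j]=max(H[i,j],h)
    rods=(H>.0352); ys,xs=np.nonzero(rods); n,lab,st,ce=cv2.connectedComponentsWithStats(rods.astype(np.uint8))
    for i in range(1,n):
        if st[i,4]>25:
            pts=np.c_[np.nonzero(lab==i)][:,::-1].astype(np.float32)*2-[90,60]; rr=cv2.minAreaRect(pts.astype(np.float32)); print(st[i,4],rr)
    cv2.imwrite(f'pics/H{k}.png',cv2.resize(np.clip((H-.018)*10000,0,255).astype(np.uint8),None,fx=4,fy=4,interpolation=0))
cv2.imwrite('pics/HH.png',np.hstack([cv2.imread('pics/H2.png'),cv2.imread('pics/H3.png')]))
E
```

```text
2 5612 ((480.3773193359375, -169.48666381835938), (205.3433837890625, 138.129150390625), 3.51916241645813)
deck zpct [0.03006235 0.34008245 0.34858493 0.36031115 0.36759748 0.37102712]
rim 0.019876494645488074 ang 3.51916241645813
1452 ((0.58197021484375, -11.598365783691406), (91.80323791503906, 166.2236328125), 84.80557250976562)
255 ((-1.0, 51.0), (6.0, 170.0), 90.0)
3 4307 ((479.427001953125, -166.5247802734375), (208.32669067382812, 140.53453063964844), 5.775423526763916)
deck zpct [0.01838513 0.01940743 0.02660787 0.02961731 0.0382066  0.04026716]
rim 0.029168695918431464 ang 5.775423526763916
256 ((-26.941179275512695, -10.235298156738281), (11.64171028137207, 96.04410552978516), 14.03624439239502)
257 ((-3.399998664855957, -11.800003051757812), (11.384200096130371, 96.13323974609375), 18.434947967529297)
241 ((19.429866790771484, -13.203624725341797), (11.300902366638184, 93.09790802001953), 19.653823852539062)
244 ((-0.989593505859375, 47.25633239746094), (7.075268268585205, 170.26551818847656), 87.67847442626953)
```

View pics/HH.png

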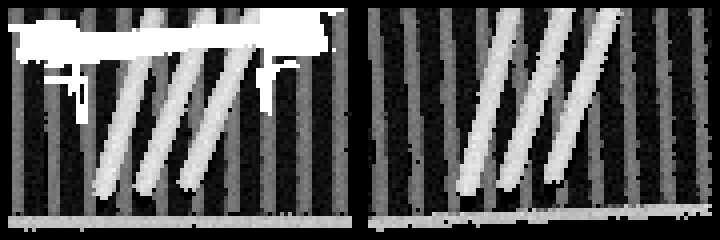

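```bash
python3 - <<'E'
from h import *
from scipy.optimize import minimize
for n in('w3','top0'):
    z=np.load(f'pics/{n}.npz'); P=cloud('wrist' if n[0]=='w' else 'top',z['d'],z['C'])
    b=(np.abs(P[...,0]-.478)<.125)&(np.abs(P[...,1]+.182)<.1)
    Q=P[b&(P[...,2]>.034)&(P[...,2]<.042)][:,:2]
    def sc(p):
        c,s=np.cos(p[2]),np.sin(p[2]); D=Q-p[:2]; l=np.abs(np.c_[c*D[:,0]+s*D[:,1],-s*D[:,0]+c*D[:,1]])
        sd=np.maximum(l[:,0]-.0915,l[:,1]-.060)  # signed distance to mid-wall rectangle
        return -np.exp(-(sd/.0025)**2).sum()
    best=min((minimize(sc,[.478+dx,-.182+dy,a],method='Nelder-Mead',options=dict(initial_simplex=np.array([.478+dx,-.182+dy,a])+np.array([[0,0,0],[.004,0,0],[0,.004,0],[0,0,.03]]))) for dx in(-.005,0,.005) for dy in(-.006,0,.006) for a in(0,.04,.08)),key=lambda r:r.fun)
    p=best.x; print(n,len(Q),best.fun,p[:2],np.degrees(p[2]))
    c,s=np.cos(p[2]),np.sin(p[2]); D=P[...,:2]-p[:2]; L=np.stack([c*D[...,0]+s*D[...,1],-s*D[...,0]+c*D[...,1]],-1)
    m=(np.abs(L[...,0])<.08)&(np.abs(L[...,1])<.054)&b
    print('ridges',[ (x,np.round(np.percentile(P[m&(np.abs(L[...,0]-x/1000)<.0015)][:,2],50),4)) for x in(-63,-45,45,63)])
    rm=b&(np.abs(L[...,0])<.085)&(np.abs(np.abs(L[...,1])-.06)<.0015); print('rim',np.median(P[rm][:,2]))
    k=m&(P[...,2]>.0355)&(P[...,2]<.045); nn,lab,st,ce=cv2.connectedComponentsWithStats(k.astype(np.uint8))
    for i in range(1,nn):
        if st[i,4]>40: print(st[i,4],cv2.minAreaRect((L[lab==i]*1000).astype(np.float32)))
E
```

```text
w3 3885 -1506.8958113465155 [ 0.48011609 -0.17876584] 3.301710086541407
ridges [(-63, np.float64(0.0295)), (-45, np.float64(0.0295)), (45, np.float64(0.0294)), (63, np.float64(0.0296))]
rim 0.03763128184012893
585 ((22.05805778503418, -1.7934226989746094), (10.04244613647461, 98.4113998413086), 21.79772186279297)
585 ((-1.2998771667480469, 0.4175300598144531), (9.897000312805176, 98.61544799804688), 20.493799209594727)
588 ((-24.960655212402344, 0.9061241149902344), (9.85806655883789, 98.27964782714844), 16.31240463256836)
top0 1016 -368.04156699410265 [ 0.47924486 -0.17626081] 3.0565056777182553
ridges [(-63, np.float64(0.0295)), (-45, np.float64(0.03)), (45, np.float64(0.0294)), (63, np.float64(0.0291))]
rim 0.036703603810235075
158 ((23.08861541748047, -1.7026290893554688), (10.253944396972656, 96.43986511230469), 22.75748634338379)
155 ((-0.48088836669921875, -0.06839752197265625), (10.386409759521484, 97.15562438964844), 21.601043701171875)
162 ((-24.378196716308594, 1.1070022583007812), (10.215816497802734, 96.65556335449219), 16.4634952545166)
```

```bash
cat >> h.py <<'E'
def F(n=8):
    a=[]
    for _ in range(n): a.append(robot.read_force()); robot.dwell(.02)
    return np.mean(a,0)
E
python3 - <<'E'
from h import *
p=[.485,.1365]
robot.goto([*p,.24],down(164.2)); robot.move_gripper(.55)
robot.servo_line([*p,.134],speed=.12); f0=F()
robot.move_gripper(0.); robot.dwell(.2)
print('w',robot.read_grip_width()*88,robot.read_finger_force(),robot.read_position(),F()-f0)
robot.servo_line([*p,.140],speed=.03); print(F()-f0)
robot.servo_line([*p,.27],speed=.12); print(F()-f0,robot.read_grip_width()*88,robot.read_t())
im,d,C=grab('wrist','g.png'); im2,_,_=grab('side','gs.png')
cv2.imwrite('pics/g2.png',cv2.cvtColor(np.hstack([cv2.resize(im,(400,300)),cv2.resize(im2[130:330,180:447],(400,300))]),cv2.COLOR_RGB2BGR))
E
```

```text
w 17.691914046546835 29.992815256118774 [0.48505133 0.13650606 0.13403824] [-0.00916491  0.23632856  1.03463465]
[ 0.20111634  0.13934641 -1.70501344]
[-0.1007808   0.11488861 -1.97563538] 18.117350687181716 10.55
```

View pics/g2.png

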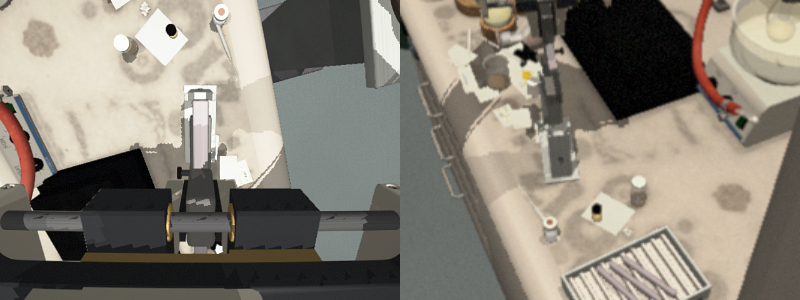

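```bash
cat >> h.py <<'E'
TC=np.array([.480,-.1785]); TA=np.radians(3.3)
def tw(x,y): c,s=np.cos(TA),np.sin(TA); return TC+[c*x-s*y,s*x+c*y]
E
python3 - <<'E'
from h import *
R=down(183.3)
robot.goto([*tw(.072,0),.27],R); robot.servo_line([*tw(.072,0),.158],speed=.12); robot.dwell(.2); f0=F(10)
z=.158; t=robot.read_t()
while z>.110:
    z-=.0015; robot.servo_line([*tw(.072,0),z],speed=.02); df=(F(3)-f0)
    if df[2]>1.0: break
print(z,df,robot.read_position(),robot.read_t()-t); 
for _ in range(5):
    df=F(6)-f0; print(round(z,5),df.round(2),robot.read_position()[2])
    if df[2]<3.5: z-=.0004
    elif df[2]>5: z+=.0004
    else: break
    robot.servo_line([*tw(.072,0),z],speed=.02)
np.save('f0.npy',np.r_[f0,z]); print(robot.read_t())
E
```

```text
0.13699999999999998 [-0.45348741  0.07276736  2.99037167] [ 0.55209989 -0.17440456  0.13731289] 4.199999999999999
0.137 [-0.02  0.29  3.05] 0.13725359995546568
0.1366 [-0.53  0.38  4.48] 0.13681322410517488
17.9583
```

```bash
cat > stroke.py <<'E'
from h import *
def stroke(x0,x1,z,f0,step=.008,speed=.03,tgt=4.3):
    n=int(np.ceil(abs(x1-x0)/step)); log=[]
    for x in np.linspace(x0,x1,n+1)[1:]:
        robot.servo_line([*tw(x,0),z],speed=speed); df=F(3)-f0
        z-=np.clip((tgt-df[2])/3000*.5,-.0005,.0003); log.append((round(x*1000),*df.round(1).tolist(),round(z*1000,2)))
        if df[2]>9 or np.hypot(*df[:2])>15: print('STOP'); break
    for l in log: print(*l)
    return x,z
E
python3 - <<'E'
from stroke import *
a=np.load('f0.npy'); x,z=stroke(.072,-.072,a[3],a[:3]); np.save('xz.npy',[x,z]); print(robot.read_t(),robot.read_grip_width()*88)
im,d,C=grab('wrist','s1.png'); im2,_,_=grab('top')
cv2.imwrite('pics/s2.png',cv2.cvtColor(np.hstack([cv2.resize(im,(400,300)),cv2.resize(im2[190:295,340:480],(400,300))]),cv2.COLOR_RGB2BGR))
E
```

```text
STOP
64 1.8 0.5 4.6 136.64
56 1.8 0.7 4.5 136.68
48 2.0 0.1 5.1 136.81
40 1.8 0.9 5.2 136.96
32 3.9 0.1 3.9 136.9
24 10.6 0.7 3.7 136.81
16 11.7 1.1 6.1 137.1
8 11.7 1.1 6.2 137.41
0 11.2 0.5 7.5 137.91
-8 10.9 0.7 7.8 138.41
-16 10.3 1.2 10.7 138.91
23.0917 27.248549011130944
```

View pics/s2.png

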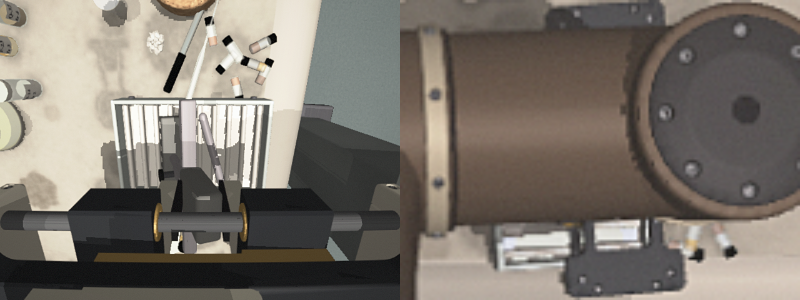

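```bash
python3 - <<'E'
from h import *
p=robot.read_position(); R=robot.read_tcp_rot(); print(p)
f0=np.load('f0.npy')[:3]
robot.servo_line([p[0]+.004,p[1],p[2]+.01],speed=.04); print(F(3)-f0,robot.read_grip_width()*88)
robot.servo_line([*tw(-.012,0),.27],speed=.12); robot.dwell(.2); print(F(3)-f0,robot.read_grip_width()*88,robot.read_finger_force())
# look from -y side
robot.goto([*tw(0,-.09),.30],down(183.3)); robot.dwell(.2)
im,d,C=grab('wrist','v1.png'); np.savez('pics/v1.npz',im=im,d=d,C=C); print(robot.read_grip_width()*88,robot.read_t())
E
```

```text
[ 0.46973921 -0.17957058  0.14139414]
[-0.06636896  0.05505745  0.31471416] 17.57518541687413
[-0.53143008  0.46451497 -0.05184821] 18.01247945507322 29.99869465827942
18.177137766369956 25.9083
```

View pics/v1.png

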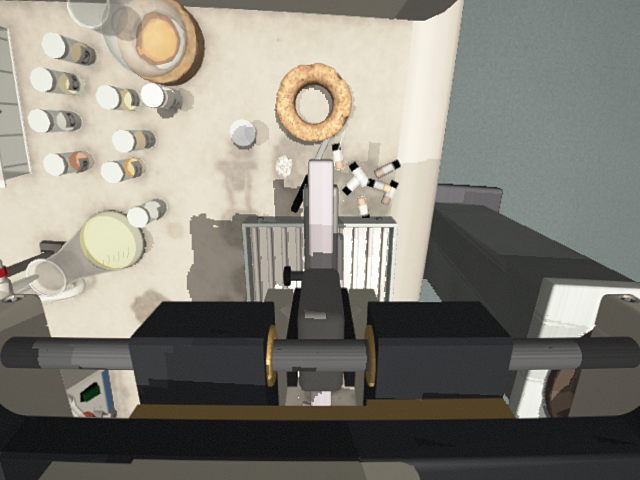

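```bash
cat >> h.py <<'E'
def rods(tag):
    im,d,C=grab('top'); P=cloud('top',d,C); p=np.r_[.4795,-.1768]
    c,s=np.cos(TA),np.sin(TA); D=P[...,:2]-p; L=np.stack([c*D[...,0]+s*D[...,1],-s*D[...,0]+c*D[...,1]],-1)
    k=(np.abs(L[...,0])<.088)&(np.abs(L[...,1])<.056)&(P[...,2]>.0345)&(P[...,2]<.06); n,lab,st,ce=cv2.connectedComponentsWithStats(k.astype(np.uint8))
    for i in range(1,n):
        if st[i,4]>15: print('high',st[i,4],cv2.minAreaRect((L[lab==i]*1000).astype(np.float32)))
    for g in range(-72,73,18):
        m=(np.abs(L[...,0]-g/1000)<.003)&(np.abs(L[...,1])<.045); print(g,np.median(P[m][:,2]).round(4),np.median(im[m],0),end=' | ')
    cv2.imwrite(f'pics/{tag}.png',cv2.cvtColor(cv2.resize(im[190:295,340:480],(800,600),interpolation=cv2.INTER_CUBIC),cv2.COLOR_RGB2BGR))
E
python3 - <<'E'
from h import *
robot.goto([.478,.08,.27],down(183.3)); rods('r1'); print(robot.read_t())
E
```

```text
high 260 ((-20.227767944335938, -1.7645988464355469), (19.602968215942383, 102.8219223022461), 1.710590124130249)
-72 0.0189 [220. 222. 231.] | -54 0.0193 [220. 222. 231.] | -36 0.0187 [221. 223. 231.] | -18 0.0349 [178. 167. 173.] | 0 0.0291 [179. 167. 175.] | 18 0.019 [221. 222. 231.] | 36 0.0182 [221. 223. 231.] | 54 0.0192 [221. 224. 230.] | 72 0.0185 [222. 223. 229.] | 27.275
```

View pics/r1.png

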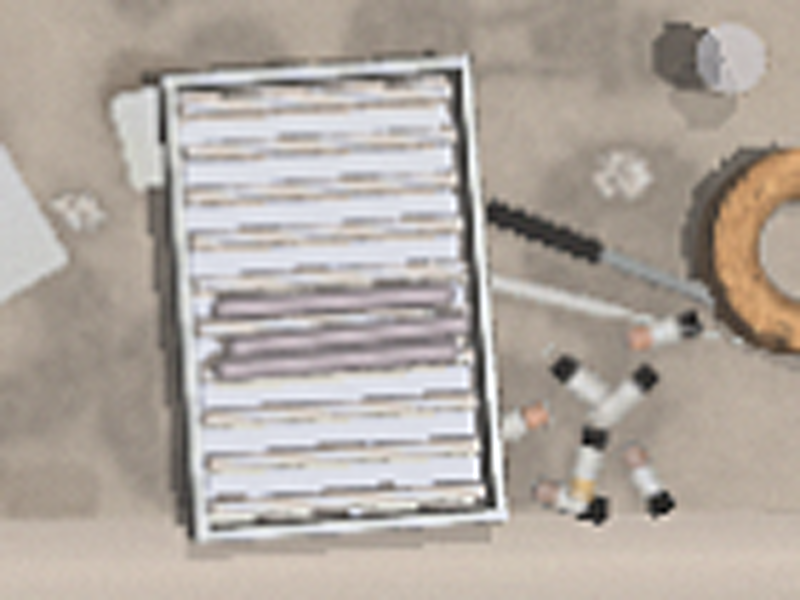

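```bash
cat > stroke2.py <<'E'
from h import *
def tilt(deg,sgn):  # head swung toward sgn*tray x
    R=down(183.3); a=-np.radians(deg)*sgn; ax=np.array([-np.sin(TA),np.cos(TA),0])*a
    return cv2.Rodrigues(-ax)[0].T@R if False else cv2.Rodrigues(ax)[0]@R
def pose(x,z,deg,sgn):  # TCP pose putting head axis foot at tray x (foot .106 below TCP)
    R=tilt(deg,sgn); t=np.radians(deg); return [*tw(x-sgn*.106*np.sin(t),0),z],R
def stroke(x0,x1,z,deg=1.5,step=.006,speed=.04,tgt=2.8):
    sgn=np.sign(x1-x0); p,R=pose(x0,.155,deg,sgn); assert (R[:,2][0]*sgn)>0
    robot.goto([*p[:2],.2],R); robot.servo_line(p,speed=.12); robot.dwell(.15); f0=F(6)
    robot.servo_line([*p[:2],z+.0012],speed=.06)
    while True:
        df=F(3)-f0
        if df[2]>1.8 or z<.134: break
        z-=.0004; robot.servo_line([*p[:2],z+.0012],speed=.02)
    z+=.0012; print('contact',z,df.round(1))
    for x in np.arange(x0,x1+sgn*1e-6,sgn*step)[1:]:
        p,_=pose(x,z,deg,sgn); robot.servo_line(p,speed=speed); df=F(2)-f0; w=robot.read_grip_width()*88
        print(round(x*1000),*df.round(1),round(z*1000,2),round(w,1))
        z-=np.clip((tgt-df[2])/3000*.6,-.0008,.0003)
        if w>19.2 or df[2]>8: print('STOP'); break
    p,_=pose(x,z,deg,sgn); robot.servo_line([*p[:2],z+.03],speed=.1)
    print('w',robot.read_grip_width()*88); return x
E
python3 - <<'E'
from stroke2 import *
stroke(.036,-.072,.1372)
robot.servo_line([*robot.read_position()[:2],.25],speed=.2); robot.goto([.478,.08,.27],down(183.3)); rods('r2'); print(robot.read_t())
E
```

```text
contact 0.1384 [0.6 0.8 5.4]
30 1.7 0.2 3.8 138.4 17.9
24 2.3 -0.5 4.7 138.6 18.0
18 1.7 -0.2 4.3 138.97 18.0
12 1.4 -0.0 3.8 139.26 18.0
6 0.7 0.3 2.9 139.46 17.8
0 0.2 0.1 3.2 139.47 17.6
-6 3.3 -0.6 1.7 139.54 18.0
-12 1.5 0.5 3.6 139.32 18.3
-18 0.9 -0.3 3.4 139.49 18.0
-24 0.1 -0.2 2.8 139.6 17.7
-30 0.2 -0.1 2.1 139.59 18.0
-36 1.0 -0.4 2.5 139.46 17.8
-42 0.3 0.1 2.0 139.41 17.9
-48 0.8 0.4 2.6 139.24 17.9
-54 0.9 -0.3 2.6 139.19 18.1
-60 0.9 -0.2 2.6 139.16 18.0
-66 1.1 -0.1 2.9 139.12 17.6
-72 1.1 0.3 3.6 139.14 17.7
w 17.7819591937925
-72 0.0197 [220. 222. 231.] | -54 0.0195 [220. 222. 231.] | -36 0.0283 [182. 171. 176.] | -18 0.0284 [181. 169. 174.] | 0 0.0284 [178. 167. 172.] | 18 0.0196 [221. 223. 231.] | 36 0.0192 [221. 223. 231.] | 54 0.0193 [221. 224. 231.] | 72 0.0189 [222. 223. 229.] | 37.6833
```

```bash
python3 - <<'E'
from h import *
p=[.485,.1365]; R=down(164.2)
robot.goto([*p,.27],R); robot.servo_line([*p,.145],R,speed=.12); robot.dwell(.15); f0=F(6)
z=.145
while z>.132:
    z-=.001; robot.servo_line([*p,z],speed=.03); df=F(3)-f0
    if df[2]>1.5 or np.hypot(*df[:2])>4: break
print(z,df.round(2),robot.read_t())
robot.move_gripper(.5); robot.dwell(.1)
robot.servo_line([*p,.22],speed=.1); robot.goto([.45,.1,.33],down(195))
im,d,C=grab('wrist','e.png'); im2,_,_=grab('top'); P=cloud('wrist',d,C)
b=np.abs(P[...,:2]-[.485,.1365]).max(-1)<.05; Q=P[b&(P[...,2]>.165)&(P[...,2]<.2)]
print(cv2.minAreaRect((Q[:,:2]*1000).astype(np.float32)),np.median(Q[:,2]),robot.read_t())
cv2.imwrite('pics/e2.png',cv2.cvtColor(np.hstack([cv2.resize(im,(400,300)),cv2.resize(im2[180:300,340:500],(400,300))]),cv2.COLOR_RGB2BGR))
E
```

```text
0.13499999999999998 [-3.14  1.15  8.9 ] 42.6167
((484.8915100097656, 136.61769104003906), (36.168338775634766, 18.06690216064453), 74.15996551513672) 0.17366781128183664 45.0833
```

View pics/e2.png

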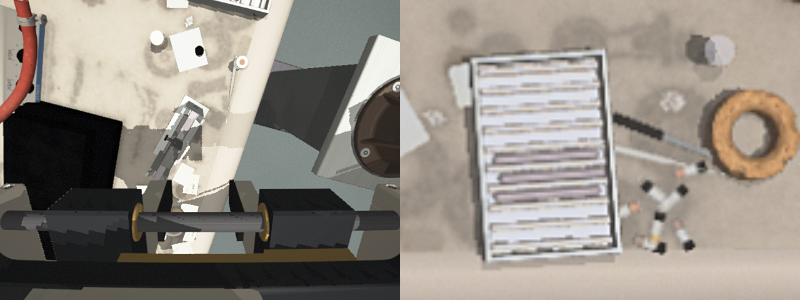

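The rake is back in its rest, with its block at the original pose (484.9, 136.6 mm; top at 173.7 mm). All three rods lie in adjacent grooves, and the surroundings are unchanged.

```bash
python3 -c "
from rig import robot
print(robot.job_done())"
```

```text
the job is handed in; nothing more can be done
None
```

I handed the job in at about 45 s: all three rods lie in adjacent grooves and the rake is upright in its rest. However, on the first stroke the rake tilted in the grip and pressed about 10.7 N, very close to the deck's 11 N stop, so I stopped and lifted. I can't rule out that it touched the stop; I then finished with a second, light stroke (mostly 2–5 N).

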